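Reset and restart the hydraulic bench pump

TASK

The hydraulic bench's pump has tripped out. With a fingertip, reach down into the round well on the pump starter box and press the sunken overload reset button fully in, let it spring back out, then press the square start key fully down until it latches and stays in. Do not press the mushroom stop button, do not shift or pick up the fittings lying around the box, and finish clear of everything.

Things in the scene. Friction and masses are not known exactly. Their poses are not given: they have to be found in the camera images.
- starter_box: Grey metal box fixed to the bench, 112 (x) by 280 (y) by 70 mm high; origin: centre of its underside, z up, y along its long side. On its lid three square 80 mm units stand side by side, at y = -84, 0 and +84 mm, turned with the box; which stands where changes from run to run. A 20 mm conduit leaves its +x side and bends down to the bench, all below 50 mm high, 110 mm from its centre.
- reset_top (a point): Centre of the top face of the reset button: round, ivory, 30 mm in diameter, at the bottom of a round well. At rest it is 86 mm above the bench, 16 mm below the well's rim. The point moves with the button.
- reset_rim (a point): Centre of the reset well's mouth, 102 mm above the bench: a round well 56 mm in diameter in a flat-topped 80 by 80 mm block. Its floor around the button is 72 mm above the bench.
- reset_button (a joint): Reset button travel in m: 0 out, 0.007 fully in (straight down). Spring return: about 1.5 N to start moving, 3.5 N fully in.
- start_top (a point): Centre of the top face of the start key: square, ivory, 44 by 44 mm, sides parallel to the box, in a square recess of 54 by 54 mm in an 80 by 80 mm block whose flat top is 98 mm above the bench. Out, the key's top is 92 mm above the bench, 6 mm below the block's top; the recess floor is at 72 mm. The point moves with the key.
- start_key (a joint): Start key travel in m: 0 out (pump off), 0.007 fully in (straight down). Snap action: about 3 N to start moving, then less; pressed less than about 3 mm it springs back out, pressed past about 4.5 mm it snaps in and stays latched at 0.007.
- stop_top (a point): Top centre of the stop button, a ivory mushroom head 40 mm in diameter standing on a low unit whose flat top is 84 mm above the bench; the head's top is 111 mm above the bench. Not to be pressed.
- stop_button (a joint): Stop button travel in m: 0 out, 0.006 fully in (straight down), spring return.
- coupler: Bystander: loose steel coupler body standing upright, 42 mm across, 72 mm high, 0.4 kg; origin at the centre of its underside.
- adapter: Bystander: loose tarnished bronze gauge adapter standing upright, 31 mm across its hexagon, 46 mm high; origin at the centre of its underside.
- cap_a: Bystander: loose red nylon tip protector standing on its rim, 27 mm in diameter, 30 mm high; origin at the centre of its underside.
- cap_b: Bystander: a second red nylon tip protector like the first.

How it is judged:
By the outcome, as a careful person would: the job done as asked, in the order asked, and still so for the second after the job is handed in, with the robot touching nothing.
It also fails if it takes over 40 s, if anything falls off the work surface, if the arm or the gripper's body presses on something with over 40 N, if the wrist force passes 120 N, or if a joint passes its speed limit or range.

ROBOT

A 6-joint arm with a two-finger parallel gripper is mounted at the origin on the work surface. World frame = base frame: x ahead of the robot, y to its left, z up, the work surface at z = 0. Lengths are in mm, angles in rad, forces in N, time in s.
With the tool pointing down it reaches from about 350 to 975 mm from the base axis. Payload 7.1 kg.
Tool frame: the origin (TCP) lies at the very end of the fingers, on their centre line; the grasp point (between the pads) lies 19 mm behind it; y points along the fingers, x is the direction in which the jaws open and shut, and the axes are right-handed (so a half turn about y gives the same grasp; the last joint's range is limited). The gripper opens to 88 mm and grips with 3 to 60 N. Pads are 20 mm wide; open, the fingers measure 115 mm over their backs; the gripper's body (75 mm by 178 mm) begins 61 mm behind the grasp point.
Start: joints at [-1.26, 0.423, 1.63, -0, 1.089, -0.019], TCP at [202.426, -591.294, 222.675] pointing down, gripper open.
Joint ranges: [-3, 3], [-0.9, 2.11], [0.09, 2.58], [-1.31, 4.45], [0.11, 2.69], [-2.54, 2.54]. Speed limits (rad/s): [2.39, 2.39, 3.01, 3.14, 3.14, 3.14].

INTERFACE

Orientations are given as a rotation vector (axis times angle).
In Python, from workcell import ctrl gives the robot as it stands. The module is installed in compiled form; this text tells all that it offers.
- The arm moves only by the tool carry_out, never from a script. Its arguments are lists of equal length, an entry for each row: "delta_pos": the shift along the tool's x, y, z in cm, a list of three; "rotation": the turn, a rotation vector about the tool's x, y, z in rad, a list of three. In form: {"delta_pos": [[dx, dy, dz], ...], "rotation": [[wx, wy, wz], ...]}. A call has 1 to 12 rows; each row is the pose to reach, as a shift and turn from the pose commanded when the call began, along the tool's axes at that moment; what a row does not reach only later rows make up. A row lasts 1/12 s, in which the tool goes at most 41.7 mm and 7.16 degrees, less where a joint would pass 70% of its speed; a pose out of reach is approached as far as the arm can. A call with a gripper value outside its range is refused whole. "hand" is the closure in counts, from 0 (fully open) to 255 (shut), set as the call begins (left out, the last holds). The fingers move at their own pace and stop on an object; the grip force is fixed at half the most. Time passes only in rows, so rows that repeat a pose let the fingers close. It gives the time, the measured TCP pose, the force and the opening at its end, in the units of the state.
- ctrl.get_obs(): the state, without advancing time (a new reading comes with each control period).
- ctrl.get_image(name): name is "side" or "top"; returns the picture (384x512x3 uint8, red, green, blue); there is no depth.
- ctrl.camera_info(name): a dict with "fov_y" (degrees; the focal length in pixels is half the picture's height over the tangent of half this angle, whatever the lens; pixels are square), "cx", "cy" (the principal point, pixels), "R" (3x3) and "t" (3): a world point X has camera coordinates R X + t. Camera axes: x right, y down, z forward; pixel columns grow to the right and rows downward; lengths in mm; the calibration is good to about 2 mm. A picture is of the moment at which its call begins. camera_info takes no time and is no camera call.
- ctrl.close_job(): hands the job in, once; it reports no verdict.
The state is a dict: "t": time; "qpos": joint angles; "qvel": joint speeds; "joint_torque": joint torques, N m; "ee_pos": TCP position; "orientation": TCP orientation; "ft_force": force on the tool from outside, world axes, zero at the start; "moment": the same for the moment, N m; "width": finger opening in mm.
Only numpy, scipy, OpenCV 4.12 (cv2) and the standard library are available. Lean on these libraries where they do the work, as an engineer would, in place of code of your own. Each camera call takes 0.05 s, during which the arm holds its last target.

## Working session

There is one attempt and no reset: what is moved stays moved. The work goes in short steps, Python scripts to look and compute and a tool call to move; the robot and the scene stay as the last step left them, time stands still between calls to the robot, and variables do not carry over. Pictures are saved under pics/ and viewed, and the job is handed in when it is done.

Besides the shell and the picture viewer there is one more tool, called after "Emit:" as name(argument=value, ...), one argument or row to a line, values as JSON. carry_out: Moves the arm, as the interface text tells. Its arguments: {"type":"object","properties":{"delta_pos":{"type":"array","items":{"type":"array","items":{"type":"number"}}},"rotation":{"type":"array","items":{"type":"array","items":{"type":"number"}}},"hand":{"type":"number"}},"required":["delta_pos","rotation"]}

```bash
mkdir -p pics
python3 - <<'E'
from workcell import ctrl
import cv2
for n in("side","top"):
    cv2.imwrite(f"pics/{n}0.png",ctrl.get_image(n)[:,:,::-1])
    print(n,ctrl.camera_info(n))
o=ctrl.get_obs();print(o)
E
```

```text
side {'fov_y': 56.299267243835054, 'cx': 256.3210353103546, 'cy': 189.26129421944, 'R': array([[ 0.96322945, -0.26804636, -0.01844369],
       [-0.20919835, -0.70514041, -0.67750502],
       [ 0.16859736,  0.65645118, -0.73528686]]), 't': array([-520.84095872,  206.7298874 ,  605.59712828])}
top {'fov_y': 56.11532451732119, 'cx': 259.49219659283267, 'cy': 190.0433043310622, 'R': array([[-0.01616684, -0.99906269,  0.0401543 ],
       [-0.98626708,  0.00933235, -0.16489437],
       [ 0.16436508, -0.04226868, -0.98549352]]), 't': array([ 35.82243291, 578.14595262, 658.40744686])}
{'t': 0.1, 'qpos': array([-1.26000336e+00,  4.23758614e-01,  1.63063552e+00,  9.48243031e-06,
        1.08860497e+00, -1.89827609e-02]), 'qvel': array([-1.50092909e-03, -3.09414817e-04, -2.21391335e-03, -2.74023235e-04,
       -7.46077744e-04, -9.40885162e-05]), 'joint_torque': array([-1.70308180e-03, -5.45614922e+01, -2.74324733e+01,  6.44608727e-02,
        1.88227231e-02, -1.65923160e-05]), 'ee_pos': array([ 202.27198159, -590.81329939,  221.97443998]), 'orientation': array([-1.34648404,  0.96374009, -0.96187968]), 'ft_force': array([ 0.00549478, -1.29124523, -0.48016353]), 'moment': array([0.00452523, 0.00760127, 0.05148979]), 'width': 87.76075651160284}
```

View pics/side0.png

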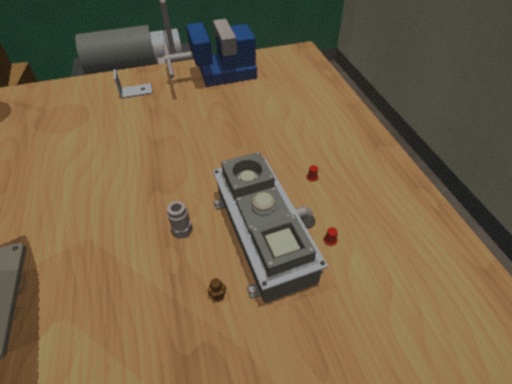

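View pics/top0.png

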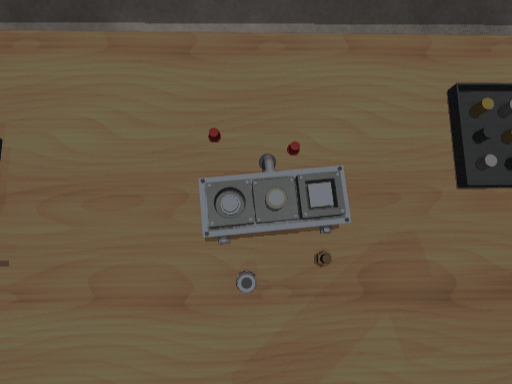

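Run:
```python
import cv2
a=cv2.imread("pics/top0.png")[155:255,190:360]
b=cv2.imread("pics/side0.png")[145:305,200:340]
cv2.imwrite("pics/t_z.png",cv2.resize(a,None,fx=4.7,fy=4.7,interpolation=2))
cv2.imwrite("pics/s_z.png",cv2.resize(b,None,fx=3.7,fy=3.7,interpolation=2))
```

```text
(no output)
```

View pics/t_z.png

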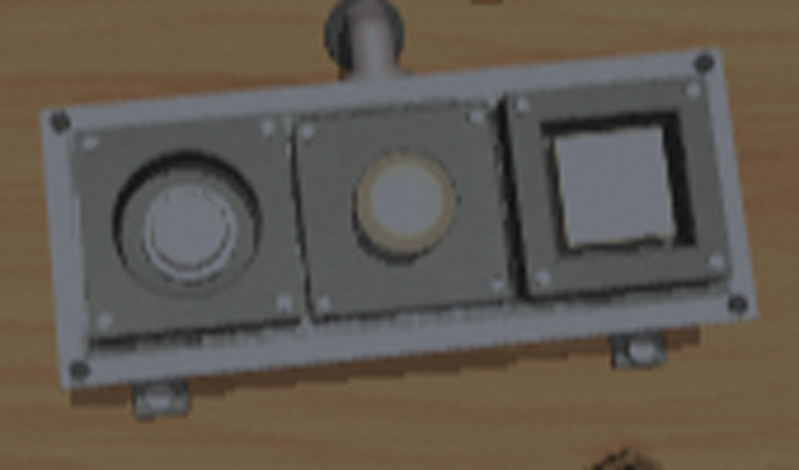

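View pics/s_z.png

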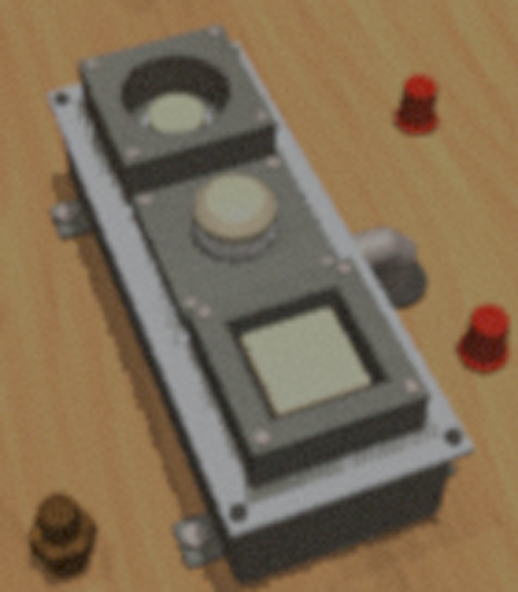

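```bash
cat > h.py <<'E'
import numpy as np
from scipy.optimize import least_squares
from workcell import ctrl
CI={n:ctrl.camera_info(n) for n in("side","top")}
def proj(n,X):
    c=CI[n];p=np.asarray(X)@c["R"].T+c["t"];f=192/np.tan(np.radians(c["fov_y"]/2))
    return p[...,:2]/p[...,2:]*f+[c["cx"],c["cy"]]
def back(n,uv,z):
    c=CI[n];f=192/np.tan(np.radians(c["fov_y"]/2))
    d=c["R"].T@np.array([(uv[0]-c["cx"])/f,(uv[1]-c["cy"])/f,1]);o=-c["R"].T@c["t"]
    return o+d*(z-o[2])/d[2]
E
python3 - <<'E'
from h import *
T=lambda u,v:((u+.5)/4.7-.5+190,(v+.5)/4.7-.5+155)
S=lambda u,v:((u+.5)/3.7-.5+200,(v+.5)/3.7-.5+145)
P=[("top",T(190,229),86,0,84),("top",T(188,224),102,0,84),("top",T(615,187),92,0,-84),("top",T(405,200),111,0,0),
("top",T(40,112),70,56,140),("top",T(718,50),70,56,-140),("top",T(757,317),70,-56,-140),("top",T(64,388),70,-56,140),
("side",S(177,115),86,0,84),("side",S(176,92),102,0,84),("side",S(305,365),92,0,-84),("side",S(236,205),111,0,0),
("side",S(50,95),70,-56,140),("side",S(472,447),70,56,-140),("side",S(232,527),70,-56,-140)]
for p in P: print(p[0],p[2:],back(p[0],p[1],p[2]).round(1))
def W(q,p):
    c,s=np.cos(q[2]),np.sin(q[2]);return np.array([q[0]+c*p[3]-s*p[4],q[1]+s*p[3]+c*p[4],p[2]])
for sel in (("top",),("side",),("top","side")):
    PP=[p for p in P if p[0] in sel]
    r=least_squares(lambda q:np.concatenate([proj(p[0],W(q,p))-p[1] for p in PP]),[550,0,0])
    print(sel,r.x,np.degrees(r.x[2]));print(r.fun.reshape(-1,2).round(1).tolist())
    for n,y in(("reset",84),("stop",0),("start",-84)):print(n,W(r.x,(0,0,0,0,y)))
q=r.x
for n,px in(("coupler",(246,282)),("adapter",(323,259)),("capA",(214,134)),("capB",(294,148))):
    z={"coupler":72,"adapter":46}.get(n,30);print(n,back("top",px,z))
from scipy.spatial.transform import Rotation as R
o=ctrl.get_obs();print(R.from_rotvec(o["orientation"]).as_matrix().round(4),o["ee_pos"])
E
```

```text
top (86, 0, 84) [547.9  84.5  86. ]
top (102, 0, 84) [547.8  84.6 102. ]
top (92, 0, -84) [561.9 -81.9  92. ]
top (111, 0, 0) [554.8   2.4 111. ]
top (70, 56, 140) [598.1 145.2  70. ]
top (70, 56, -140) [ 621.9 -132.    70. ]
top (70, -56, -140) [ 511.9 -141.8   70. ]
top (70, -56, 140) [487.7 134.6  70. ]
side (86, 0, 84) [548.3  84.8  86. ]
side (102, 0, 84) [548.5  85.5 102. ]
side (92, 0, -84) [561.8 -85.   92. ]
side (111, 0, 0) [554.3  -4.1 111. ]
side (70, -56, 140) [489.1 135.1  70. ]
side (70, 56, -140) [ 623.  -131.4   70. ]
side (70, -56, -140) [ 513.  -138.7   70. ]
('top',) [5.54973143e+02 1.45738008e+00 8.68848211e-02] 4.978133554585695
[[-0.4, 0.1], [-0.3, 0.1], [0.1, -0.2], [0.5, -0.1], [-0.3, -0.2], [0.6, -0.5], [0.6, 0.3], [-0.8, 0.4]]
reset [547.68399674  85.14052265   0.        ]
stop [554.9731427    1.45738008   0.        ]
start [562.26228867 -82.22576249   0.        ]
('side',) [5.55702254e+02 1.57992917e+00 8.36219525e-02] 4.791184951165158
[[0.1, -0.2], [0.1, 0.1], [-0.0, -1.6], [-0.2, -2.6], [-0.5, -0.3], [0.6, 0.9], [-0.2, 2.5]]
reset [548.68619337  85.2864
[... 176 characters left out ...]
.922936282408657
[[-0.4, -0.1], [-0.3, -0.2], [0.1, -0.3], [0.5, -0.3], [-0.3, -0.5], [0.6, -0.6], [0.5, 0.2], [-0.9, 0.1], [-0.2, -0.1], [-0.2, 0.2], [-0.1, -1.5], [-0.4, -2.5], [-0.9, -0.2], [0.5, 0.9], [-0.2, 2.6]]
reset [548.08465248  85.1772853    0.        ]
stop [555.2931769    1.48715938   0.        ]
start [562.50170132 -82.20296653   0.        ]
coupler [405.99104277  56.6157792   72.        ]
adapter [443.74441549 -91.21379072  46.        ]
capA [698.82931962 119.12642952  30.        ]
capB [668.39849946 -44.76641651  30.        ]
[[ 3.238e-01 -4.000e-04  9.461e-01]
 [-9.461e-01  1.300e-03  3.238e-01]
 [-1.400e-03 -1.000e+00  0.000e+00]] [ 202.27198159 -590.81329939  221.97443998]
```

Emit:
carry_out(
  delta_pos=[
    [-1,0,1.03],
    [-3,0,3.1],
    [-5.3,0,5.5],
    [-7.8,0,8.05],
    [-10.3,0,10.65],
    [-12.8,0,13.25],
    [-15.3,0,15.8],
    [-17.8,0,18.4],
    [-20.3,0,21],
    [-22.8,0,23.6],
    [-24.9,0,25.75],
    [-26.4,0,27.3],
  ],
  rotation=[
    [0,0,0],
    [0,0,0],
    [0,0,0],
    [0,0,0],
    [0,0,0],
    [0,0,0],
    [0,0,0],
    [0,0,0],
    [0,0,0],
    [0,0,0],
    [0,0,0],
    [0,0,0],
  ],
  hand=255,
)

```text
t: 1.1
ee_pos: [375.4, -249.8, 222.5]
orientation: [-1.347, 0.962, -0.961]
ft_force: [-0.3, -0.1, 0.3]
width: 11.0
```

Emit:
carry_out(
  delta_pos=[
    [-1,0,1.03],
    [-3,0,3.1],
    [-5.3,0,5.5],
    [-7.8,0,8.05],
    [-10.3,0,10.65],
    [-12.8,0,13.25],
    [-15.3,0,15.8],
    [-17.8,0,18.4],
    [-20.3,0,21],
    [-22.8,0,23.6],
    [-24.9,0,25.75],
    [-26.4,0,27.3],
  ],
  rotation=[
    [0,0,0],
    [0,0,0],
    [0,0,0],
    [0,0,0],
    [0,0,0],
    [0,0,0],
    [0,0,0],
    [0,0,0],
    [0,0,0],
    [0,0,0],
    [0,0,0],
    [0,0,0],
  ],
)

```text
t: 2.1
ee_pos: [548.0, 88.2, 222.5]
orientation: [-1.348, 0.962, -0.961]
ft_force: [-0.2, -0.1, 0.3]
width: 0.8
```

Emit:
carry_out(
  delta_pos=[
    [0,1.5,0],
    [0,4,0],
    [0,6.5,0],
    [0,8.5,0],
    [0,9.5,0],
    [0,9.5,0],
    [0,9.5,0],
    [0,9.5,0],
  ],
  rotation=[
    [0,0,0],
    [0,0,0],
    [0,0,0],
    [0,0,0],
    [0,0,0],
    [0,0,0],
    [0,0,0],
    [0,0,0],
  ],
)

```text
t: 2.77
ee_pos: [548.7, 85.3, 128.8]
orientation: [-1.346, 0.962, -0.964]
ft_force: [-0.3, -0.3, 0.0]
width: 0.7
```

Run:
```python
from h import *
import cv2
o=ctrl.get_obs();print(o["t"],o["ee_pos"],o["ft_force"],o["width"],o["qpos"])
a=ctrl.get_image("side");b=ctrl.get_image("top")
print(proj("side",o["ee_pos"]),proj("top",o["ee_pos"]))
for n,im in(("s1",a[95:255,170:370]),("t1",b[130:260,170:370])):
    cv2.imwrite(f"pics/{n}.png",cv2.resize(im[:,:,::-1],None,fx=3.7,fy=3.7,interpolation=2))
```

```text
2.7667 [548.65675418  85.28060668 128.81509138] [-0.32844883 -0.33270948  0.02589017] 0.6985109943884132 [1.32749549e-01 4.49813997e-01 1.85069999e+00 4.37270468e-05
 8.39392156e-01 1.37372395e+00]
[246.74636745 159.08147284] [228.55679504 199.70633555]
```

View pics/s1.png

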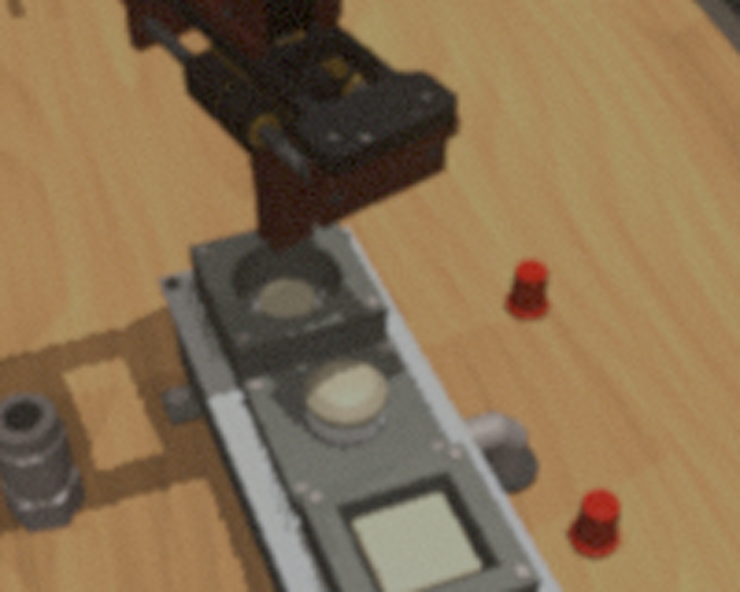

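View pics/t1.png

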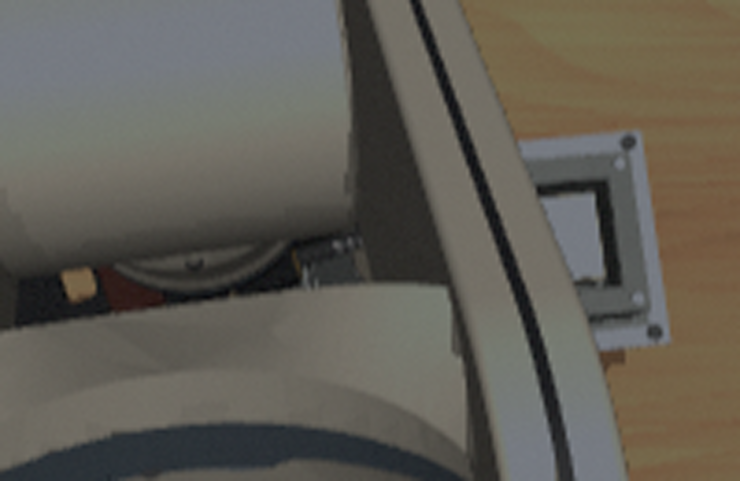

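Emit:
carry_out(
  delta_pos=[
    [0,1.2,0],
    [0,2.6,0],
    [0,3.6,0],
    [0,4.0,0],
    [0,4.0,0],
    [0,4.0,0],
  ],
  rotation=[
    [0,0,0],
    [0,0,0],
    [0,0,0],
    [0,0,0],
    [0,0,0],
    [0,0,0],
  ],
)

```text
t: 3.37
ee_pos: [548.0, 85.0, 87.5]
orientation: [-1.348, 0.963, -0.963]
ft_force: [0.1, 0.8, 0.2]
width: 0.3
```

Emit:
carry_out(
  delta_pos=[
    [0,0.2,0],
    [0,0.4,0],
    [0,0.6,0],
    [0,0.75,0],
    [0,0.75,0],
    [0,0.75,0],
  ],
  rotation=[
    [0,0,0],
    [0,0,0],
    [0,0,0],
    [0,0,0],
    [0,0,0],
    [0,0,0],
  ],
)

```text
t: 3.87
ee_pos: [548.6, 85.1, 80.5]
orientation: [-1.347, 0.962, -0.964]
ft_force: [1.4, 0.2, 3.3]
width: 0.7
```

Emit:
carry_out(
  delta_pos=[
    [0,0.1,0],
    [0,0.2,0],
    [0,0.25,0],
    [0,0.25,0],
    [0,0.25,0],
  ],
  rotation=[
    [0,0,0],
    [0,0,0],
    [0,0,0],
    [0,0,0],
    [0,0,0],
  ],
)

```text
t: 4.28
ee_pos: [548.7, 85.2, 79.1]
orientation: [-1.346, 0.962, -0.964]
ft_force: [-2.3, 0.3, 15.7]
width: 0.3
```

Emit:
carry_out(
  delta_pos=[
    [0,-0.3,0],
    [0,-0.8,0],
    [0,-1.3,0],
    [0,-2.5,0],
    [0,-4.5,0],
    [0,-6.2,0],
    [0,-6.7,0],
    [0,-6.7,0],
  ],
  rotation=[
    [0,0,0],
    [0,0,0],
    [0,0,0],
    [0,0,0],
    [0,0,0],
    [0,0,0],
    [0,0,0],
    [0,0,0],
  ],
)

```text
t: 4.95
ee_pos: [548.8, 85.2, 146.3]
orientation: [-1.345, 0.961, -0.964]
ft_force: [-0.8, 0.0, 0.5]
width: 0.4
```

Run:
```python
from h import *
import cv2
o=ctrl.get_obs();print(o["t"],o["ee_pos"],o["ft_force"],o["width"],o["orientation"])
a=ctrl.get_image("side")
cv2.imwrite("pics/s2.png",cv2.resize(a[95:255,170:370][:,:,::-1],None,fx=3.7,fy=3.7,interpolation=2))
```

```text
4.95 [548.77901824  85.1900673  146.32208484] [-0.76092078  0.04353091  0.52188572] 0.37690002851460974 [-1.34548699  0.96107739 -0.96425097]
```

View pics/s2.png

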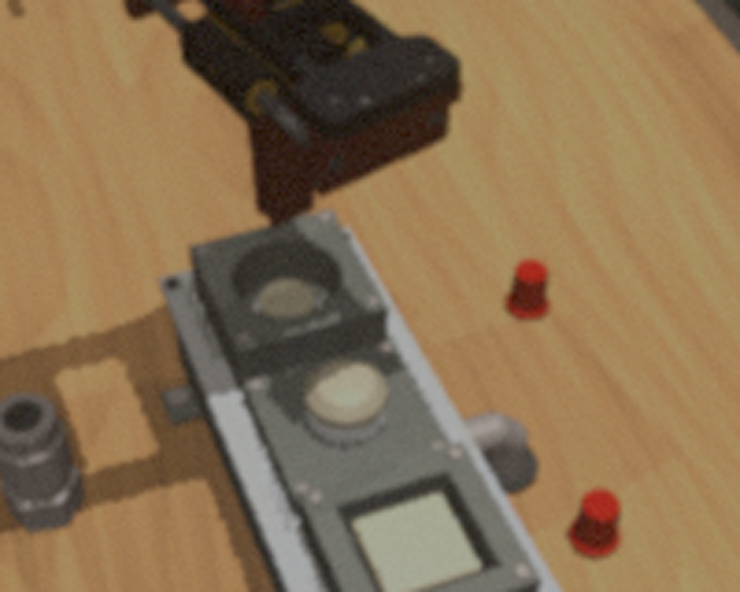

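Emit:
carry_out(
  delta_pos=[
    [1.3,0,-0.33],
    [3.8,0,-0.95],
    [6.6,0,-1.65],
    [9.4,0,-2.35],
    [12.2,0,-3.05],
    [14.7,0,-3.7],
    [16.3,0,-4.1],
    [16.3,0,-4.1],
    [16.3,0,-4.1],
  ],
  rotation=[
    [0,0,0],
    [0,0,0],
    [0,0,0],
    [0,0,0],
    [0,0,0],
    [0,0,0],
    [0,0,0],
    [0,0,0],
    [0,0,0],
  ],
)

```text
t: 5.75
ee_pos: [561.0, -83.6, 143.5]
orientation: [-1.347, 0.966, -0.963]
ft_force: [0.3, -0.1, -0.5]
width: 0.5
```

Run:
```python
from h import *
import cv2
o=ctrl.get_obs();print(o["t"],o["ee_pos"],o["ft_force"],o["width"],o["orientation"])
a=ctrl.get_image("side")
cv2.imwrite("pics/s3.png",cv2.resize(a[125:305,170:370][:,:,::-1],None,fx=3.3,fy=3.3,interpolation=2))
```

```text
5.75 [561.04545009 -83.59512905 143.51450861] [ 0.29514999 -0.08084161 -0.45533689] 0.518814490570073 [-1.34745567  0.96645007 -0.96312983]
```

View pics/s3.png

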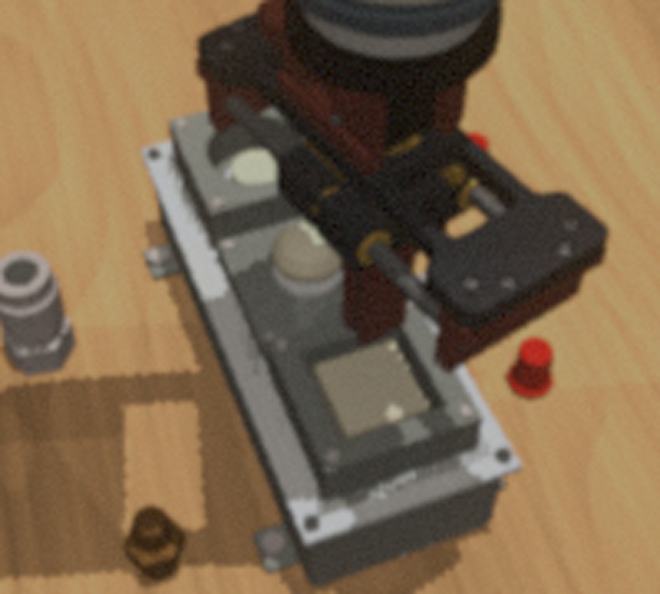

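Emit:
carry_out(
  delta_pos=[
    [0,1,0],
    [0,2.4,0],
    [0,3.6,0],
    [0,4.5,0],
    [0,4.8,0],
    [0,4.8,0],
    [0,4.8,0],
  ],
  rotation=[
    [0,0,0],
    [0,0,0],
    [0,0,0],
    [0,0,0],
    [0,0,0],
    [0,0,0],
    [0,0,0],
  ],
)

```text
t: 6.38
ee_pos: [562.0, -82.2, 96.5]
orientation: [-1.348, 0.963, -0.962]
ft_force: [0.2, 0.6, 0.7]
width: 0.1
```

Emit:
carry_out(
  delta_pos=[
    [0,0.2,0],
    [0,0.4,0],
    [0,0.6,0],
    [0,0.8,0],
    [0,1.0,0],
    [0,1.1,0],
    [0,1.1,0],
    [0,1.1,0],
  ],
  rotation=[
    [0,0,0],
    [0,0,0],
    [0,0,0],
    [0,0,0],
    [0,0,0],
    [0,0,0],
    [0,0,0],
    [0,0,0],
  ],
)

```text
t: 7.05
ee_pos: [561.9, -82.4, 85.5]
orientation: [-1.348, 0.963, -0.963]
ft_force: [-1.0, -0.1, 0.1]
width: 0.3
```

Commanded depth is now about 85.7 mm; a little further to bottom the key out.

Emit:
carry_out(
  delta_pos=[
    [0,0.1,0],
    [0,0.2,0],
    [0,0.25,0],
    [0,0.25,0],
    [0,0.25,0],
  ],
  rotation=[
    [0,0,0],
    [0,0,0],
    [0,0,0],
    [0,0,0],
    [0,0,0],
  ],
)

```text
t: 7.47
ee_pos: [562.1, -82.5, 85.1]
orientation: [-1.347, 0.963, -0.963]
ft_force: [-6.8, 1.5, 21.0]
width: 0.3
```

Bottomed out with 21 N. Retracting straight up, then moving clear.

Emit:
carry_out(
  delta_pos=[
    [0,-0.3,0],
    [0,-0.8,0],
    [0,-1.5,0],
    [0,-3,0],
    [0,-5.5,0],
    [0,-8.5,0],
    [0,-11.5,0],
    [0,-13.5,0],
    [0,-14,0],
    [0,-14,0],
  ],
  rotation=[
    [0,0,0],
    [0,0,0],
    [0,0,0],
    [0,0,0],
    [0,0,0],
    [0,0,0],
    [0,0,0],
    [0,0,0],
    [0,0,0],
    [0,0,0],
  ],
)

```text
t: 8.3
ee_pos: [563.0, -82.6, 224.8]
orientation: [-1.346, 0.96, -0.965]
ft_force: [0.3, -0.5, -0.5]
width: 0.5
```

Emit:
carry_out(
  delta_pos=[
    [1,0,-1],
    [3,0,-3],
    [5.5,0,-5.5],
    [8,0,-8],
    [10.5,0,-10.5],
    [13,0,-13],
    [15.5,0,-15.5],
    [18,0,-18],
    [20,0,-20],
    [21,0,-21],
    [21,0,-21],
    [21,0,-21],
  ],
  rotation=[
    [0,0,0],
    [0,0,0],
    [0,0,0],
    [0,0,0],
    [0,0,0],
    [0,0,0],
    [0,0,0],
    [0,0,0],
    [0,0,0],
    [0,0,0],
    [0,0,0],
    [0,0,0],
  ],
)

```text
t: 9.3
ee_pos: [430.2, -349.0, 221.7]
orientation: [-1.346, 0.967, -0.962]
ft_force: [0.5, 0.5, 0.5]
width: 0.2
```

Run:
```python
from h import *
import cv2
o=ctrl.get_obs();print(o["t"],o["ee_pos"],o["ft_force"],o["width"],abs(o["qvel"]).max())
a=ctrl.get_image("side");b=ctrl.get_image("top")
for n,im,x in(("s4",a[145:305,160:350],3.6),("t4",b[120:300,190:370],3.3)):
    cv2.imwrite(f"pics/{n}.png",cv2.resize(im[:,:,::-1],None,fx=x,fy=x,interpolation=2))
```

```text
9.3 [ 430.20683834 -348.9606746   221.73319877] [0.50325688 0.47579247 0.45265233] 0.24749479225770313 0.03545924241627952
```

View pics/s4.png

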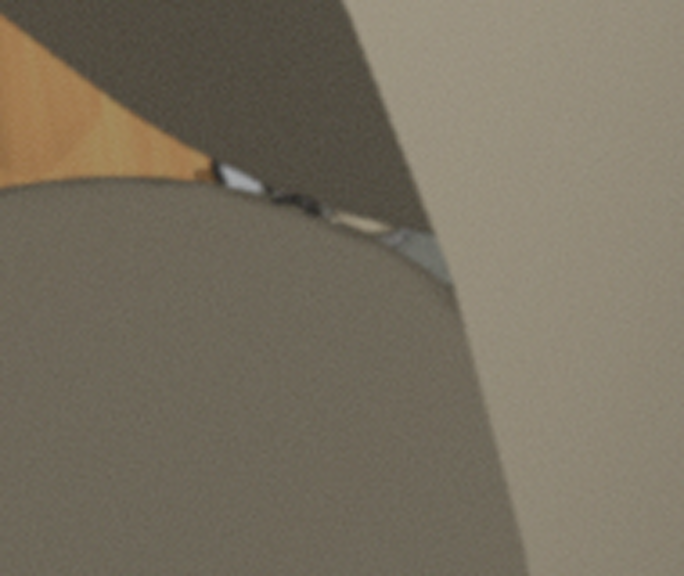

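View pics/t4.png

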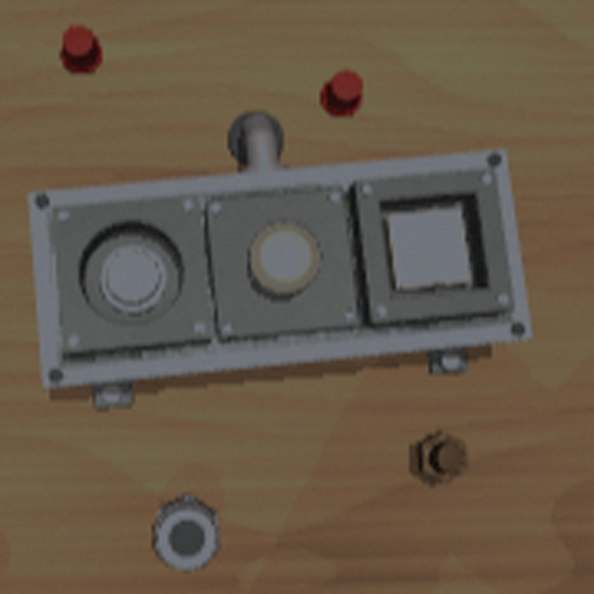

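Emit:
carry_out(
  delta_pos=[
    [0.8,0,-1.5],
    [2.3,0,-4.4],
    [4,0,-7.6],
    [5.7,0,-10.8],
    [7.4,0,-14],
    [9.1,0,-17.2],
    [10.8,0,-20.4],
    [12.5,0,-23.6],
    [14,0,-26.5],
    [15,0,-28.4],
    [15,0,-28.4],
    [15,0,-28.4],
  ],
  rotation=[
    [0,0,0],
    [0,0,0],
    [0,0,0],
    [0,0,0],
    [0,0,0],
    [0,0,0],
    [0,0,0],
    [0,0,0],
    [0,0,0],
    [0,0,0],
    [0,0,0],
    [0,0,0],
  ],
)

```text
t: 10.4
ee_pos: [211.7, -582.5, 222.7]
orientation: [-1.346, 0.963, -0.963]
ft_force: [0.7, 0.4, -1.1]
width: 0.9
```

Run:
```python
from h import *
import cv2
o=ctrl.get_obs();print(o["t"],o["ee_pos"],o["ft_force"],abs(o["qvel"]).max())
a=ctrl.get_image("side");b=ctrl.get_image("top")
cv2.imwrite("pics/s5f.png",a[:,:,::-1]);cv2.imwrite("pics/t5f.png",b[:,:,::-1])
A=np.hstack([cv2.imread("pics/side0.png")[145:305,215:340],a[145:305,215:340][:,:,::-1]])
cv2.imwrite("pics/s5.png",cv2.resize(A,None,fx=3.2,fy=3.2,interpolation=2))
for n,f,im in(("side","side0",a),("top","top0",b)):
    d=cv2.absdiff(cv2.GaussianBlur(cv2.imread(f"pics/{f}.png"),(5,5),0),cv2.GaussianBlur(im[:,:,::-1].copy(),(5,5),0)).max(2)
    k,_,st,ce=cv2.connectedComponentsWithStats((d>18).astype(np.uint8))
    print(n,[(s[:5].tolist()) for s in st[1:] if s[4]>6])
```

```text
10.4 [ 211.72761597 -582.48714246  222.69299445] [ 0.6541996   0.35712679 -1.11240303] 0.0288164960058696
side [[265, 227, 36, 22, 191], [265, 239, 33, 20, 106], [38, 319, 3, 5, 9], [38, 328, 3, 5, 11], [39, 344, 2, 9, 15], [37, 354, 5, 30, 85]]
top [[329, 183, 4, 19, 28], [308, 188, 3, 19, 24], [508, 382, 4, 2, 7]]
```

View pics/s5.png

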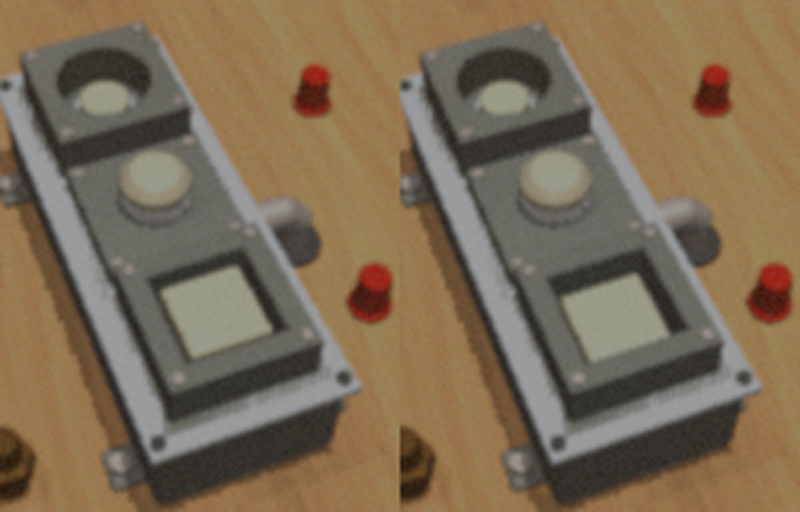

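The before-and-after pictures (left and right) differ only at the start key, which now sits visibly lower in its recess: side (265–300, 227–258), top (308–332, 183–206). The other changed pixels are the robot's own, at the picture's edge. The reset button is back out, and the stop button and fittings have not moved.

```bash
python3 -c "
from workcell import ctrl
print(ctrl.close_job())"
```

```text
the job is handed in; nothing more can be done
None
```

The job is done and handed in at about 10.5 s. With the fingers closed, I pressed the overload reset button to its stop and let it spring back out. I then pressed the start key down until it latched.

- **Reset button:** the tip reached z = 79.1 mm at 15.7 N, well above the 3.5 N spring force, so it was against its stop. The picture taken before I pressed the start key showed it back in its rest position.
- **Start key:** the tip reached z = 85.1 mm at 21 N. After I withdrew, the key stayed down in both cameras.
- **Everything else:** comparing pictures from before and after, only the start key changed, apart from the arm at the picture's edge. The stop button, coupler, adapter and both caps have not moved.
- **Finish:** the arm ended near its start pose, clear of everything.

One picture failed: the first final side view was blocked by the arm, so I moved further back and retook it. The side camera's marks for the stop button, start key and one lid corner were 1.5 to 2.6 pixels off the fitted box position. I relied on the combined fit, and it held up when pressing.

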